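Lock the bench isolator off

ROBOT

A 7-joint arm with a two-finger parallel gripper is mounted at the origin on the work surface. World frame = base frame: x ahead of the robot, y to its left, z up, the work surface at z = 0. Lengths are in mm, angles in rad, forces in N, time in s.
With the tool pointing down it reaches from about 425 to 950 mm from the base axis. Payload 16.7 kg.
Tool frame: the origin (TCP) lies midway between the tips of the shut fingers; the grasp point (between the pads) lies 19 mm behind it; z points along the fingers, y is the direction in which the jaws open and shut (so a half turn about z gives the same grasp; the last joint's range is limited). The gripper opens to 94 mm and grips with 3 to 60 N. Pads are 16 mm wide; open, the fingers measure 119 mm over their backs; the gripper's body (75 mm by 177 mm) begins 78 mm behind the grasp point.
Start: joints at [1.188, 0.426, 0.074, 1.606, -0.034, 1.111, -0.067], TCP at [155.695, -656.76, 205.467] pointing down, gripper open.
Joint ranges: [-2.85, 2.85], [-0.5, 2.14], [-1.23, 1.37], [0.21, 2.46], [-1.02, 4.16], [0.16, 2.05], [-2.73, 2.73]. Speed limits (rad/s): [1.89, 1.89, 2.39, 2.39, 3.01, 3.01, 3.01].

INTERFACE

Orientations are given as a 3x3 rotation matrix whose columns are the frame's x, y, z axes.
In Python, from station import arm gives the robot as it stands.
- The arm moves only by the tool step_arm, never from a script. Its argument "targets" is a list of rows, each a list of 4 numbers: the shift along the tool's x, y, z scaled (see below), then the turn about the tool's z scaled (see below). A call has exactly 10 rows; each row shifts and turns the commanded pose from where the row before left it, along the tool's axes as they then stand; what a row does not reach is not made up. The controller multiplies each number of a shift by 0.5 m and each number of a turn by 6 degrees. A row lasts 1/10 s, in which the tool goes at most 50 mm and 8.59 degrees, less where a joint would pass 70% of its speed; a pose out of reach is approached as far as the arm can. A call with a number of a shift or a turn outside -1 to 1 is refused whole. A call with a gripper value outside its range is refused whole. "claw" is the closure, from -1 (fully open) to 1 (shut), set as the call begins (left out, the last holds). The fingers move at their own pace and stop on an object; "grip_force" is the grip in N (left out, the last holds). Time passes only in rows, so rows that do not move let the fingers close, or fill a call up. It gives the time, the measured TCP pose, the force and the opening at its end, in the units of the state.
- arm.get_obs(): the state, without advancing time (a new reading comes with each control period).
- arm.capture(name): name is "side" or "top" or "wrist"; returns a dict with "frame" (480x640x3 uint8, blue, green, red), "range_z" (480x640 float32, mm along the optical axis (not along the pixel's ray), 0 where there is no reading), "vertical_fov" (degrees; the focal length in pixels is half the picture's height over the tangent of half this angle, whatever the lens; pixels are square), "cx", "cy" (the principal point, pixels), "rvec" (rotation vector, rad) and "tvec" (3), from world to camera coordinates, as OpenCV has them. Camera axes: x right, y down, z forward; pixel columns grow to the right and rows downward; lengths in mm; the calibration is good to about 2 mm. A picture is of the moment at which its call begins.
- arm.job_done(): hands the job in, once; it reports no verdict.
The state is a dict: "t": time; "joints": joint angles; "joint_velocities": joint speeds; "joint_efforts": joint torques, N m; "ee_pos": TCP position; "eef_rot": TCP orientation; "contact_force": force on the tool from outside, world axes, zero at the start; "ft_torque": the same for the moment, N m; "width": opening from 0.0 (shut) to 1.0 (fully open).
Only numpy, scipy, OpenCV 4.12 (cv2) and the standard library are available. Lean on these libraries where they do the work, as an engineer would, in place of code of your own. Each camera call takes 0.05 s, during which the arm holds its last target. There are 200 camera calls.

TASK

Make the bench dead before the circuit board is worked on. Pull the isolator's sprung lock bolt out to its stop, where it stays by itself, swing the black lever from on round to its off detent, then push the bolt fully home again so that it locks the lever off. Leave the carton, circuit board, tin and cutters where they are.

Things in the scene. Friction and masses are not known exactly. Their poses are not given: they have to be found in the camera images.
- isolator: Rotary isolator fixed to the bench: grey enclosure 130 x 220 mm (x, y), flat top at z = 77 mm, centred on a plywood board 180 x 300 x 12 mm. Origin: centre of the board's underside, on the bench; z up, y along the long side. On top: a black lever on an upright hub (axis at x = 0, y = 30 mm) and, towards the -y end, a steel lock bolt.
- hub_axis (a point): Point on the lever's upright turning axis, at x = 0, y = 30, z = 111 mm of the isolator (mid-height of the lever); axes as the isolator. The hub is 56 mm in diameter, up to z = 125 mm; below it a steel disc of 50 mm radius, up to z = 90 mm, has two notches for the bolt's nose.
- lever_end (a point): Middle of the free end face of the black lever, 110 mm from the hub axis, at z = 111 mm; turns with the lever, its y axis pointing along the lever away from the hub. The lever is a straight bar 24 mm wide and 28 mm high (z = 97 to 125 mm).
- handle (a joint): Lever angle, rad: 0 = on, lever along the isolator's +y; grows anticlockwise from above to 1.571 = off, lever along the isolator's -x. Both ends are stops. A spring throws it to the nearer end (middle 0.785; about 0.35 N m). With the bolt home, the bolt's nose stands in a notch and blocks the lever.
- bolt (a joint): Lock bolt travel, m: 0 = home, nose in the disc's notch; grows as it is pulled along the isolator's -y to its stop at 0.034. Its spring draws it home from below about 0.020 and holds it out beyond; it takes about 8 N either way. It can go home only with the lever fully on or fully off.
- bolt_plate (a point): Middle of the top edge of the bolt's upright steel plate, z = 127 mm; moves with the bolt. Plate 60 mm wide (isolator x), 10 mm thick (y), 48 mm high (z = 79 to 127 mm); at y = -80 mm of the isolator when home, -114 at the stop. Inward of it lie a bar and a guide staple, up to z = 98 mm; above z = 98 mm, 77 mm are free from plate to hub when home.
- carton: Bystander: cardboard box 75 x 120 x 50 mm, loose. Origin: centre of its underside.
- circuit_board: Bystander: green circuit board 100 x 150 mm, up to 14 mm high, lying loose. Origin: centre of its underside.
- wick_tin: Bystander: round metal tin 68 mm in diameter, 36 mm high, loose. Origin: centre of its underside.
- cutters: Bystander: small side cutters 115 mm long, 12 mm high, lying loose along their x. Origin: below the pivot.

How it is judged:
By the outcome, as a careful person would: the job done as asked, in the order asked, and still so for the second after the job is handed in, with the robot touching nothing.
It also fails if it takes over 54 s, if anything falls off the work surface, if the arm or the gripper's body presses on something with over 40 N, if the wrist force passes 120 N, or if a joint passes its speed limit or range.

## Working session

There is one attempt and no reset: what is moved stays moved. The work goes in short steps, Python scripts to look and compute and a tool call to move; the robot and the scene stay as the last step left them, time stands still between calls to the robot, and variables do not carry over. Pictures are saved under pics/ and viewed, about 8 in all and at most 12, crops included, and the job is handed in when it is done.

Besides the shell and the picture viewer there is one more tool, called after "Call:" as name(argument=value, ...), one argument or row to a line, values as JSON. step_arm: Moves the arm, as the interface text tells. Shifts and turns lie within -1 to 1; 1 stands for 0.5 m of shift or 6 degrees of turn. Its arguments: {"type":"object","properties":{"targets":{"type":"array"},"claw":{"type":"number"},"grip_force":{"type":"number"}},"required":["targets"]}

```bash
mkdir -p pics; ls; cat > h.py <<'E'
import numpy as np, cv2
from station import arm
def cap(n):
    c=arm.capture(n); R=cv2.Rodrigues(np.array(c["rvec"],float))[0]; t=np.array(c["tvec"],float).ravel()
    f=240/np.tan(np.radians(c["vertical_fov"])/2)
    v,u=np.mgrid[:480,:640]; z=c["range_z"].astype(float)
    P=np.stack([(u-c["cx"])/f*z,(v-c["cy"])/f*z,z],-1)
    W=(P-t)@R; W[z==0]=np.nan
    return c,W,R,t,f
E
python3 - <<'E'
from h import *
o=arm.get_obs(); print(o)
for n in("top","side"):
    c,W,R,t,f=cap(n); cv2.imwrite(f"pics/{n}0.png",c["frame"]); np.save(n+"0.npy",W)
    print(n,-R.T@t,c["vertical_fov"],c["cx"],c["cy"],np.isnan(W).mean())
E
```

```text
pics
{'t': 0.0, 'joints': array([ 1.18851206,  0.42670056,  0.07385035,  1.60660496, -0.0341208 ,
        1.11076232, -0.06711111]), 'joint_velocities': array([ 1.48163972e-03, -2.02167707e-05,  6.10621168e-04, -1.04731389e-03,
        2.83979319e-03, -7.53911758e-04, -1.23160491e-03]), 'joint_efforts': array([ 1.03155887e-04, -9.35816145e+01,  3.66670623e+00, -4.54173303e+01,
       -4.87924204e-02,  2.02765485e-02,  1.42786580e-04]), 'ee_pos': array([ 155.59390193, -656.38640457,  204.79745904]), 'eef_rot': array([[ 9.73039731e-01,  2.30637292e-01, -3.47170672e-04],
       [ 2.30637543e-01, -9.73039036e-01,  1.16531367e-03],
       [-6.90458267e-05, -1.21396709e-03, -9.99999261e-01]]), 'contact_force': array([ 0.26457072,  0.5864037 , -0.38368707]), 'ft_torque': array([ 0.0022542 , -0.00133962, -0.01747865]), 'width': 0.9974674747050506}
top [ 457.30590673   54.62253793 1311.52450106] 43.764637008095264 323.17914639160097 232.82978907161456 0.004166666666666667
side [  485.9587328  -1053.57087699   851.92882093] 46.16775251888216 323.6309602286019 244.1081367272014 0.004241536458333334
```

View pics/top0.png

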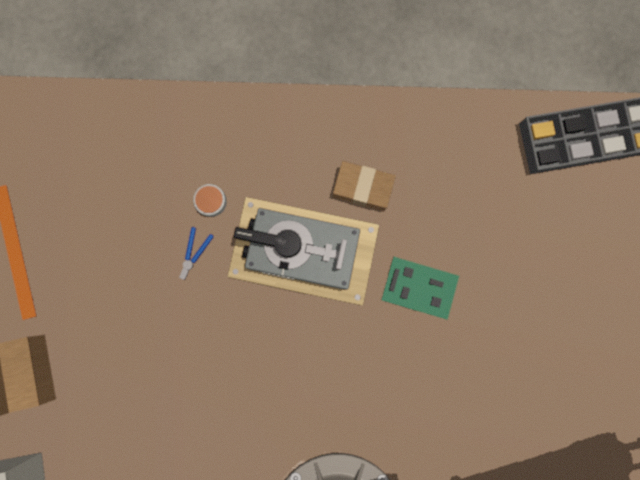

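View pics/side0.png

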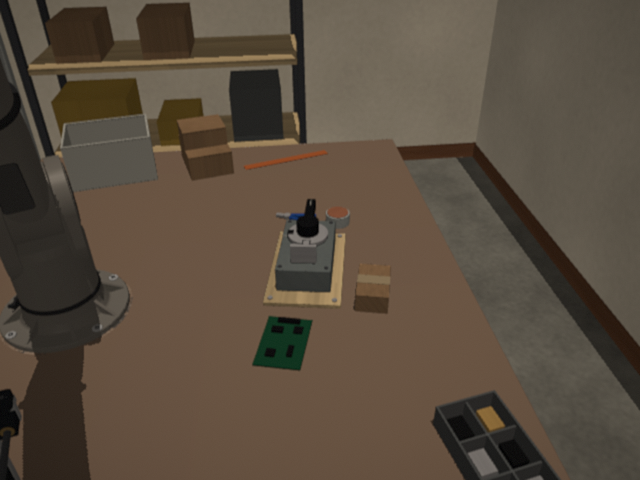

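Top view: isolator centred near (304,250), lever pointing image-left to its end at (237,234), bolt plate at (341,254). The carton is at (364,186), the circuit board at (420,288), the tin at (209,200) and the cutters at (195,252).

```bash
python3 - <<'E'
from h import *
im=cv2.imread("pics/top0.png"); W=np.load("top0.npy"); S=np.load("side0.npy")
print("bench z",np.nanmedian(W[300:400,200:300,2]))
box=np.zeros((480,640),bool); box[195:305,225:382]=1
z=W[...,2]
def rect(m,name):
    p=W[m][:,:2].astype(np.float32); r=cv2.minAreaRect(p); print(name,len(p),"mean",p.mean(0),"z",np.median(W[m][:,2]),"rect",r)
def big(m):
    n,l,s,c=cv2.connectedComponentsWithStats(m.astype(np.uint8)); return l==1+np.argmax(s[1:,4])
rect(big(box&(z>72)&(z<82)),"encl")
rect(big(box&(z>5)&(z<200)),"board")
rect(big(box&(z>118)&(z<132)&(np.arange(640)<320)[None]),"lever")
hi=box&(z>115)&(z<135)&(np.arange(640)>325)[None]; rect(big(hi),"plate")
# hub/ lever: project end
for n,(a,b,c,d) in dict(carton=(155,330,215,400),pcb=(255,380,320,462),tin=(180,190,220,230),cut=(222,176,282,216)).items():
    m=np.zeros_like(box); m[a:c,b:d]=1; m&=(z>6)&(z<80); rect(big(m),n)
# side: plate face
zs=S[...,2]; m=np.zeros_like(box); m[235:265,280:325]=1; m&=(zs>100)&(zs<135); print("side plate",m.sum(),np.nanmean(S[m],0),np.nanmax(S[m],0),np.nanmin(S[m],0))
E
```

```text
bench z -0.13130741679046842
encl 3903 mean [563.5539   76.04895] z 76.90431644002653 rect ((567.5178833007812, 87.55207061767578), (220.01856994628906, 129.9492645263672), 79.59024047851562)
board 11293 mean [562.5874   86.26436] z 75.44484375740764 rect ((567.7788696289062, 87.73164367675781), (306.15203857421875, 185.00672912597656), 79.5037841796875)
lever 1091 mean [577.9715  146.90474] z 124.81445434641537 rect ((573.987548828125, 158.2371063232422), (136.99465942382812, 54.52337646484375), 87.92652130126953)
plate 152 mean [552.59973    9.136336] z 126.5349012089145 rect ((552.880859375, 9.011606216430664), (9.830362319946289, 60.265140533447266), 79.99613952636719)
carton 2107 mean [707.1776  -39.31389] z 49.8108433374159 rect ((714.6253662109375, -42.97064971923828), (124.43923950195312, 86.66497802734375), 76.9316177368164)
pcb 262 mean [ 515.95825 -124.07213] z 9.978367627090812 rect ((520.8709106445312, -123.53626251220703), (41.98699188232422, 75.66651916503906), 34.374393463134766)
tin 830 mean [669.7849 292.1659] z 34.9278031198582 rect ((671.2123413085938, 293.89190673828125), (67.09477233886719, 66.68643951416016), 26.941272735595703)
cut 456 mean [557.9052  327.04034] z 11.006679141409428 rect ((553.12353515625, 329.048583984375), (51.556209564208984, 112.92819213867188), 68.4505844116211)
side plate 289 [550.83947296   4.43492145 115.1409254 ] [579.80299841  87.30859193 132.1927795 ] [522.23764828  -7.71394769 100.02304568]
```

Call:
step_arm(
  targets=[
    [0,0,0,0.99],
    [0,0,0,0.99],
    [0,0,0,0.99],
    [0,0,0,0.99],
    [0.027,-0.0726,0,0],
    [0.027,-0.0726,0,0],
    [0.027,-0.0726,0,0],
    [0.027,-0.0726,0,0],
    [0.027,-0.0726,0,0],
    [0.027,-0.0726,0,0],
  ],
  claw=0.1,
  grip_force=25,
)

```text
t: 1.1
ee_pos: [275.2, -455.6, 205.3]
eef_rot: [[0.983, -0.181, -0.0], [-0.181, -0.983, 0.0], [-0.0, -0.0, -1.0]]
contact_force: [0.7, 0.4, -0.3]
width: 0.454
```

Call:
step_arm(
  targets=[
    [0.027,-0.0726,0,0],
    [0.027,-0.0726,0,0],
    [0.027,-0.0726,0,0],
    [0.027,-0.0726,0,0],
    [0.027,-0.0726,0,0],
    [0.027,-0.0726,0,0],
    [0.027,-0.0726,0,0],
    [0.027,-0.0726,0,0],
    [0.027,-0.0726,0,0],
    [0.027,-0.0726,0,0],
  ],
)

```text
t: 2.1
ee_pos: [473.7, -123.2, 205.5]
eef_rot: [[0.983, -0.181, -0.0], [-0.181, -0.983, -0.0], [-0.0, 0.0, -1.0]]
contact_force: [0.5, -0.8, -0.9]
width: 0.443
```

Call:
step_arm(
  targets=[
    [0.027,-0.0726,0,0],
    [0.027,-0.0726,0,0],
    [0.027,-0.0726,0,0],
    [0.027,-0.0726,0,0],
    [0,0,0,0],
    [0,0,0,0],
    [0,0,0,0],
    [0,0,0,0],
    [0,0,0,0],
    [0,0,0,0],
  ],
)

```text
t: 3.1
ee_pos: [552.5, 7.8, 205.7]
eef_rot: [[0.983, -0.182, 0.0], [-0.182, -0.983, -0.0], [0.0, 0.0, -1.0]]
contact_force: [0.6, 0.1, -0.2]
width: 0.452
```

```bash
cat >> h.py <<'E'
O=np.array([567.6,87.6]); X=np.array([.9834,-.1814]); Y=np.array([.1814,.9834])
def iso(p): d=np.asarray(p)[...,:2]-O; return np.stack([d@X,d@Y,np.asarray(p)[...,2]],-1)
def st():
    o=arm.get_obs(); Rr=o["eef_rot"]
    print("t",round(o["t"],2),"iso tcp",iso(o["ee_pos"]).round(1),"yaw",np.degrees(np.arctan2(Rr[1,0],Rr[0,0])).round(2),"tz",Rr[:,2].round(3),"F",o["contact_force"].round(1),"w",round(94*o["width"],1),"j",o["joints"].round(2))
E
python3 -c "from h import *; st()"
```

```text
t 3.1 iso tcp [ -0.4 -81.2 205.7] yaw -10.47 tz [ 0. -0. -1.] F [ 0.6  0.1 -0.2] w 42.4 j [ 0.16  0.25 -0.34  1.86  0.1   1.05 -1.97]
```

Call:
step_arm(
  targets=[
    [0,-0.002,0.04,0],
    [0,0,0.04,0],
    [0,0,0.04,0],
    [0,0,0.04,0],
    [0,0,0.025,0],
    [0,0,0.018,0],
    [0,0,0,0],
    [0,0,0,0],
    [0,0,0,0],
    [0,0,0,0],
  ],
)

```text
t: 4.1
ee_pos: [553.2, 9.4, 104.7]
eef_rot: [[0.983, -0.181, 0.001], [-0.181, -0.983, 0.0], [0.001, -0.0, -1.0]]
contact_force: [0.5, 0.5, -0.3]
width: 0.447
```

Call:
step_arm(
  targets=[
    [0,0,0,0],
    [0,0,0,0],
    [0,0,0,0],
    [0,0,0,0],
    [0,0,0,0],
    [0,0,0,0],
    [0,0,0,0],
    [0,0,0,0],
    [0,0,0,0],
    [0,0,0,0],
  ],
  claw=1,
)

```text
t: 5.1
ee_pos: [552.6, 8.4, 104.0]
eef_rot: [[0.983, -0.182, -0.0], [-0.182, -0.983, -0.001], [-0.0, 0.001, -1.0]]
contact_force: [-1.3, -5.9, 1.8]
width: 0.1
```

```bash
python3 -c "from h import *; st()"
```

```text
t 5.1 iso tcp [ -0.4 -80.6 104. ] yaw -10.46 tz [-0.    -0.001 -1.   ] F [-1.3 -5.9  1.8] w 9.4 j [ 0.14  0.36 -0.33  1.96  0.15  0.84 -2.03]
```

Call:
step_arm(
  targets=[
    [0,0.008,0,0],
    [0,0.01,0,0],
    [0,0.01,0,0],
    [0,0.01,0,0],
    [0,0.01,0,0],
    [0,0.01,0,0],
    [0,0.006,0,0],
    [0,0.004,0,0],
    [0,0,0,0],
    [0,0,0,0],
  ],
)

```text
t: 6.1
ee_pos: [546.4, -25.0, 104.0]
eef_rot: [[0.983, -0.182, -0.0], [-0.182, -0.983, -0.001], [-0.0, 0.001, -1.0]]
contact_force: [-2.7, -5.3, 4.4]
width: 0.103
```

```bash
python3 -c "from h import *; st()"
```

```text
t 6.1 iso tcp [  -0.4 -114.6  104. ] yaw -10.46 tz [-0.    -0.001 -1.   ] F [-2.7 -5.3  4.4] w 9.7 j [ 0.19  0.36 -0.32  1.97  0.15  0.84 -1.96]
```

Call:
step_arm(
  targets=[
    [0,0,0,0],
    [0,0,0,0],
    [0,0,0,0],
    [0,0,0,0],
    [0,0,-0.03,0],
    [0,0,-0.04,0],
    [0,0,-0.04,0],
    [0.02,0,-0.02,0],
    [0.04,-0.04,0,0],
    [0.04,-0.07,0,0],
  ],
  claw=0.3,
)

```text
t: 7.1
ee_pos: [606.7, 19.0, 169.7]
eef_rot: [[0.983, -0.185, 0.001], [-0.185, -0.983, -0.001], [0.001, 0.001, -1.0]]
contact_force: [-0.2, -0.8, 0.5]
width: 0.353
```

Call:
step_arm(
  targets=[
    [0.02,-0.08,0,0],
    [0,-0.08,0,0],
    [0,-0.08,0,0],
    [0,-0.08,0,0],
    [0,-0.03,0,0],
    [0,0,0,0],
    [0,0,0,0],
    [0,0,0,0],
    [0,0,0,0],
    [0,0,0,0],
  ],
  claw=1,
)

```text
t: 8.1
ee_pos: [647.4, 190.2, 169.2]
eef_rot: [[0.983, -0.182, 0.0], [-0.182, -0.983, -0.0], [0.0, 0.0, -1.0]]
contact_force: [-0.8, 1.1, -0.2]
width: 0.005
```

```bash
cat >> h.py <<'E'
def plate(n):
    c,W,*_=cap(n); I=iso(W); m=(abs(I[...,0])<40)&(I[...,1]<-60)&(I[...,1]>-135)&(I[...,2]>(120 if n=="top" else 104))&(I[...,2]<131)
    p=I[m]; print(n,"plate",len(p),p.mean(0).round(1) if len(p) else "","spread y",np.percentile(p[:,1],[5,95]).round(1) if len(p) else "")
    m=(np.hypot(I[...,0],I[...,1]-30)>38)&(np.hypot(I[...,0],I[...,1]-30)<115)&(I[...,1]>-20)&(I[...,2]>118)&(I[...,2]<130)
    p=I[m]; 
    if len(p): print("lever pts",len(p),p.mean(0).round(1),"angle",np.degrees(np.arctan2(-p[:,0].mean(),p[:,1].mean()-30)).round(1))
    return c
E
python3 -c "
from h import *; st()
for n in('top','side'): cv2.imwrite(f'pics/{n}1.png',plate(n)['frame'])"
```

```text
t 8.1 iso tcp [ 59.9 115.4 169.2] yaw -10.5 tz [ 0. -0. -1.] F [-0.8  1.1 -0.2] w 0.5 j [-0.12  0.48 -0.36  1.62  0.19  1.07 -2.29]
top plate 145 [  -0.2 -113.8  126.4] spread y [-118.5 -109.3]
side plate 266 [  -0.5 -118.8  116.9] spread y [-122.7 -113.3]
lever pts 130 [ -0.5 101.1 122.7] angle 0.4
```

View pics/side1.png

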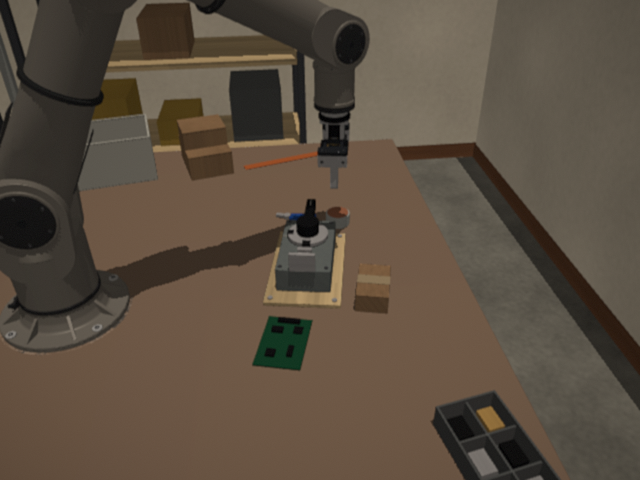

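Top view depth puts the bolt plate at y = -113.8, so it is out at its stop. In the side view it stands at (302,253), with the gripper clear at (334,170). Next is the lever.

Call:
step_arm(
  targets=[
    [0,0,0.032,0],
    [0,0,0.04,0],
    [0,0,0.04,0],
    [0,0,0.016,0],
    [0,0,0,0],
    [-0.022,0,0,0],
    [-0.022,0,0,0],
    [-0.022,0,0,0],
    [0,0,0,0],
    [0,0,0,0],
  ],
)

```text
t: 9.2
ee_pos: [614.8, 197.4, 105.7]
eef_rot: [[0.984, -0.181, 0.001], [-0.181, -0.984, 0.0], [0.001, -0.0, -1.0]]
contact_force: [-0.3, 0.4, -0.2]
width: 0.004
```

Call:
step_arm(
  targets=[
    [-0.0235,0,0,0],
    [-0.0235,0,0,0],
    [-0.0235,0,0,0],
    [-0.0235,0,0,0],
    [-0.0185,0.0077,0,0],
    [-0.0185,0.0077,0,0],
    [-0.0185,0.0077,0,0],
    [-0.023,0.0214,0,0],
    [-0.023,0.0214,0,0],
    [0,0,0,0],
  ],
)

```text
t: 10.2
ee_pos: [510.8, 181.3, 104.9]
eef_rot: [[0.983, -0.181, -0.001], [-0.181, -0.983, -0.001], [-0.001, 0.001, -1.0]]
contact_force: [-0.5, -0.0, 0.7]
width: 0.002
```

Call:
step_arm(
  targets=[
    [-0.0115,0.0212,0,0],
    [-0.0115,0.0212,0,0],
    [0,0,0,0],
    [0,0,0,0],
    [0,0,0,0],
    [0,0,0,0],
    [0,0,0,0],
    [0,0,0,0],
    [0,0,0,0],
    [0,0,0,0],
  ],
)

```text
t: 11.2
ee_pos: [497.6, 163.9, 105.0]
eef_rot: [[0.984, -0.181, -0.0], [-0.181, -0.984, 0.0], [-0.0, -0.0, -1.0]]
contact_force: [-0.9, 0.1, 0.3]
width: 0.006
```

```bash
python3 -c "
from h import *; st()
for n in('top','side'): cv2.imwrite(f'pics/{n}2.png',plate(n)['frame'])"
```

```text
t 11.2 iso tcp [-82.7  62.3 105. ] yaw -10.42 tz [-0.  0. -1.] F [-0.9  0.1  0.3] w 0.5 j [-0.11  0.33 -0.39  2.02  0.17  0.83 -2.35]
top plate 143 [  -0.3 -114.   126.4] spread y [-118.4 -109.5]
lever pts 25 [-42.   21.9 124.9] angle 100.9
side plate 267 [  -0.7 -118.8  116.9] spread y [-122.7 -112.9]
lever pts 218 [-72.9  29.1 122.5] angle 90.7
```

View pics/side2.png

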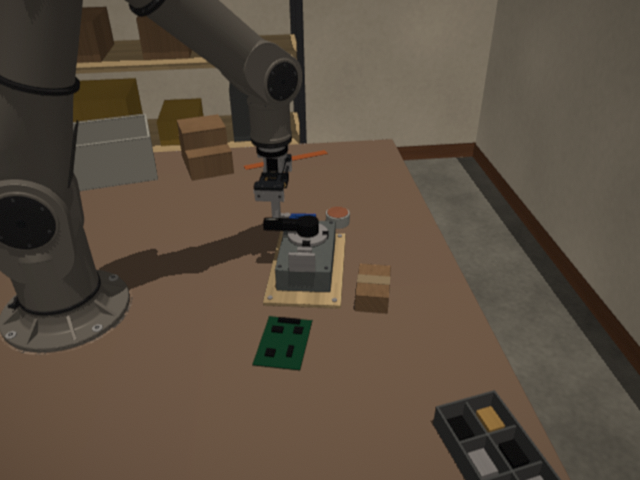

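The lever (264,224)–(307,226) now points along -x, measured at about 90.7°, and the plate is still out. Next I raise the tool, go back to the bolt and push it home.

Call:
step_arm(
  targets=[
    [0,-0.01,-0.03,0],
    [0,0,-0.04,0],
    [0,0,-0.04,0],
    [0,0,-0.02,0],
    [0.0275,0.0604,0,0],
    [0.0275,0.0604,0,0],
    [0.0275,0.0604,0,0],
    [0.0275,0.0604,0,0],
    [0.0275,0.0604,0,0],
    [0.0275,0.0604,0,0],
  ],
  claw=0.2,
)

```text
t: 12.3
ee_pos: [546.9, -25.9, 169.7]
eef_rot: [[0.983, -0.181, -0.0], [-0.181, -0.983, -0.0], [-0.0, 0.0, -1.0]]
contact_force: [0.5, -0.2, 0.1]
width: 0.397
```

Call:
step_arm(
  targets=[
    [0,0,0,0],
    [0,0,0,0],
    [0,0,0,0],
    [0,0,0,0],
    [0,0,0,0],
    [0,0,0,0],
    [0,0,0,0],
    [0,0,0,0],
    [0,0,0,0],
    [0,0,0,0],
  ],
)

```text
t: 13.3
ee_pos: [546.8, -24.4, 170.0]
eef_rot: [[0.983, -0.181, -0.0], [-0.181, -0.983, 0.0], [-0.0, -0.0, -1.0]]
contact_force: [-0.8, 0.3, -0.3]
width: 0.402
```

```bash
python3 -c "from h import *; st()"
```

```text
t 13.3 iso tcp [-1.000e-01 -1.139e+02  1.700e+02] yaw -10.43 tz [-0.  0. -1.] F [-0.8  0.3 -0.3] w 37.8 j [ 0.18  0.27 -0.3   1.91  0.1   0.97 -1.92]
```

Descend 66 mm and grip, then push 34 mm home.

Call:
step_arm(
  targets=[
    [0,0,0.03,0],
    [0,0,0.04,0],
    [0,0,0.04,0],
    [0,0,0.022,0],
    [0,0,0,0],
    [0,0,0,0],
    [0,0,0,0],
    [0,0,0,0],
    [0,0,0,0],
    [0,0,0,0],
  ],
)

```text
t: 14.3
ee_pos: [547.0, -24.5, 104.3]
eef_rot: [[0.983, -0.181, 0.001], [-0.181, -0.983, -0.0], [0.001, -0.0, -1.0]]
contact_force: [0.0, -0.0, 0.2]
width: 0.401
```

Call:
step_arm(
  targets=[
    [0,0,0,0],
    [0,0,0,0],
    [0,0,0,0],
    [0,0,0,0],
    [0,0,0,0],
    [0,0,0,0],
    [0,0,0,0],
    [0,0,0,0],
    [0,0,0,0],
    [0,0,0,0],
  ],
  claw=1,
)

```text
t: 15.3
ee_pos: [546.7, -25.1, 104.0]
eef_rot: [[0.983, -0.181, -0.0], [-0.181, -0.983, -0.001], [-0.0, 0.001, -1.0]]
contact_force: [-0.9, -4.8, 1.5]
width: 0.102
```

Call:
step_arm(
  targets=[
    [0,-0.008,0,0],
    [0,-0.01,0,0],
    [0,-0.01,0,0],
    [0,-0.01,0,0],
    [0,-0.01,0,0],
    [0,-0.01,0,0],
    [0,-0.006,0,0],
    [0,-0.004,0,0],
    [0,0,0,0],
    [0,0,0,0],
  ],
)

```text
t: 16.3
ee_pos: [552.8, 8.4, 104.0]
eef_rot: [[0.983, -0.181, -0.0], [-0.181, -0.983, -0.001], [-0.0, 0.001, -1.0]]
contact_force: [-0.7, -3.7, 1.3]
width: 0.106
```

```bash
python3 -c "from h import *; st();plate('top')"
```

```text
t 16.3 iso tcp [-1.00e-01 -8.05e+01  1.04e+02] yaw -10.45 tz [-0.    -0.001 -1.   ] F [-0.7 -3.7  1.3] w 9.9 j [ 0.11  0.36 -0.3   1.96  0.14  0.84 -2.01]
top plate 0  spread y 
lever pts 440 [-73.7  29.5 124.6] angle 90.4
```

Call:
step_arm(
  targets=[
    [0,-0.002,0,0],
    [0,0,0,0],
    [0,0,0,0],
    [0,0,0,0],
    [0,0,0,0],
    [0,0,0,0],
    [0,0,0,0],
    [0,0,0,0],
    [0,0,0,0],
    [0,0,0,0],
  ],
)

```text
t: 17.35
ee_pos: [552.9, 8.4, 104.0]
eef_rot: [[0.983, -0.182, -0.001], [-0.182, -0.983, -0.001], [-0.0, 0.002, -1.0]]
contact_force: [-1.7, -9.6, 2.6]
width: 0.104
```

Call:
step_arm(
  targets=[
    [0,0,0,0],
    [0,0,0,0],
    [0,0,0,0],
    [0,0,0,0],
    [0,0,0,0],
    [0,0,-0.03,0],
    [0,0,-0.05,0],
    [0,0,-0.06,0],
    [0,0,-0.06,0],
    [0,0,0,0],
  ],
  claw=0.2,
)

```text
t: 18.35
ee_pos: [555.2, 10.4, 209.0]
eef_rot: [[0.983, -0.181, 0.007], [-0.181, -0.984, 0.0], [0.006, -0.002, -1.0]]
contact_force: [0.4, 0.4, -0.3]
width: 0.4
```

Call:
step_arm(
  targets=[
    [0,0.06,0,0],
    [0,0.08,0,0],
    [0,0.08,0,0],
    [0,0.08,0,0],
    [0,0.06,0,0],
    [0,0.04,0,0],
    [0,0,0,0],
    [0,0,0,0],
    [0,0,0,0],
    [0,0,0,0],
  ],
)

```text
t: 19.35
ee_pos: [517.3, -185.6, 204.1]
eef_rot: [[0.984, -0.179, 0.0], [-0.179, -0.984, 0.0], [0.0, -0.0, -1.0]]
contact_force: [0.9, 0.7, -0.0]
width: 0.397
```

```bash
python3 - <<'E'
from h import *; st()
W0=np.load("top0.npy")
c=plate('top'); cv2.imwrite('pics/top3.png',c["frame"]); plate('side')
_,W,*_=cap('top')
for n,(a,b,cc,d) in dict(carton=(155,330,215,400),pcb=(255,380,320,462),tin=(180,190,220,230),cut=(222,176,282,216)).items():
    f=lambda V:(lambda s:s[(s[...,2]>6)&(s[...,2]<80)].mean(0).round(1))(V[a:cc,b:d])
    print(n,f(W0),f(W))
E
```

```text
t 19.35 iso tcp [ 1.000e-01 -2.778e+02  2.041e+02] yaw -10.33 tz [ 0.  0. -1.] F [ 0.9  0.7 -0. ] w 37.3 j [ 0.4   0.23 -0.2   1.88  0.05  1.03 -1.57]
top plate 148 [ -0.4 -79.9 126.5] spread y [-84.4 -75.5]
lever pts 438 [-73.6  29.5 124.5] angle 90.4
side plate 123 [ 13.7 -85.3 116.1] spread y [-89.  -79.3]
lever pts 55 [-94.5  24.7 122.6] angle 93.2
carton [707.3 -39.4  47.5] [707.6 -39.4  47.4]
pcb [ 494.3 -163.7    9. ] [ 488.3 -157.     9.4]
tin [669.9 292.1  33.4] [670.  292.4  33. ]
cut [558.2 326.9  10.8] [558.8 326.6  10.8]
```

View pics/top3.png

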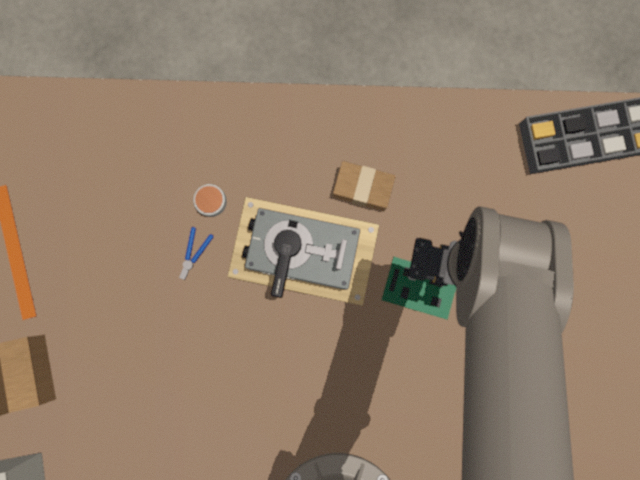

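The top view shows the lever pointing down (279,290) in the off position. The plate is back at (341,254), measured at y = -79.9, so it is home. The gripper hides part of the board at (430,262) from above, but the tool never went near it. The bystanders are unchanged, so I'm handing in.

```bash
python3 -c "from h import *; print(arm.job_done())"
```

```text
the job is handed in; nothing more can be done
None
```

The isolator is off and locked, and I handed the job in at about 19.5 s of the 54 s allowed. I gripped the bolt plate and pulled it to its stop, where it held by itself (plate measured at y = -113.8 mm against -114 expected). I then swung the lever round to off with the shut fingers, pushed the bolt home, let go and moved clear.

- **Bolt and lever:** In the last top view the plate is at y = -79.9 mm (home is -80) and the lever at 90.4°. During the final push the bolt took nearly 10 N without moving further, so it is against its home stop.
- **Forces:** The highest force I read was about 10 N.
- **Bystanders:** The carton, tin and cutters are within 1 mm of where they started.
- **Disagreements:** The circuit board's measured centre shifted by about 9 mm, because the arm hid part of it from above. In the picture its visible edges are where they were, and the tool never came near it, but I did not re-measure it unobscured. The last side-view readings of the plate (-85.3 mm) and lever (93.2°) came from few points. For the plate, that camera sees mainly its outer face, about 5 mm out from the centre.

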